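# Hold the hot potato over the bowl with kitchen tongs

### The arm

A 7-joint arm with a two-finger parallel gripper is mounted at the origin on a cart in front of the work surface, level with it; the furniture and walls round the work are solid. World frame = base frame: x ahead of the robot, y to its left, z up, the work surface at z = 0. Lengths are in m, angles in rad, forces in N, time in s.
With the tool pointing down it reaches from about 0.35 to 0.9 m from the base axis. Payload 8.1 kg.
Tool frame: the origin (TCP) lies at the very end of the fingers, on their centre line; the grasp point (between the pads) lies 19 mm behind it; x points along the fingers, y is the direction in which the jaws open and shut, and the axes are right-handed (so a half turn about x gives the same grasp; the last joint's range is limited). The gripper opens to 92 mm and grips with 3 to 60 N. Pads are 19 mm wide; open, the fingers measure 130 mm over their backs; the gripper's body (75 mm by 190 mm) begins 47 mm behind the grasp point.
Start: joints at [1.129, 0.434, 0.025, 1.573, -0.012, 1.134, -0.075], TCP at [0.208, -0.589, 0.227] pointing down, gripper open.
Joint ranges: [-2.62, 2.62], [-0.44, 2.09], [-1.27, 1.32], [0.08, 2.57], [-1.32, 4.46], [0.12, 2], [-2.74, 2.74]. Speed limits (rad/s): [2.22, 2.22, 3.01, 3.01, 3.14, 3.14, 3.14].

### API

Orientations are given as [roll, pitch, yaw] about the fixed x, y, z axes, in that order (R = Rz(yaw) Ry(pitch) Rx(roll)).
In Python, from station import r gives the robot as it stands.
- The arm moves only by the tool drive_tool, never from a script. Its argument "commands" is text: rows parted by semicolons, each of 6 numbers parted by spaces: the shift along the tool's x, y, z in m, then the turn, a rotation vector about the tool's x, y, z in rad. A call has 1 to 10 rows; each row is the pose to reach, as a shift and turn from the pose measured when the call began, along the tool's axes at that moment; what a row does not reach only later rows make up. A row lasts 1/8 s, in which the tool goes at most 62.5 mm and 10.7 degrees, less where a joint would pass 70% of its speed; a pose out of reach is approached as far as the arm can. A call with a gripper value outside its range is refused whole. "jaw" is the opening, from -1 (shut) to 1 (fully open), set as the call begins (left out, the last holds). The fingers move at their own pace and stop on an object; "squeeze" is the grip in N (left out, the last holds). Time passes only in rows, so rows that repeat a pose let the fingers close. It gives the time, the measured TCP pose, the force and the opening at its end, in the units of the state.
- r.get_state(): the state, without advancing time (a new reading comes with each control period).
- r.grab_frame(name): name is "scene" or "top" or "wrist"; returns a dict with "image" (420x560x3 uint8, red, green, blue), "K" (3x3 intrinsics, pixels), "rvec" (rotation vector, rad) and "tvec" (3), from world to camera coordinates, as OpenCV has them. Camera axes: x right, y down, z forward; pixel columns grow to the right and rows downward; lengths in m; the calibration is good to about 2 mm. A picture is of the moment at which its call begins. There is no depth.
- r.finish_job(): hands the job in, once; it reports no verdict.
The state is a dict: "clock": time; "joints": joint angles; "joint_vel": joint speeds; "joint_torque": joint torques, N m; "tcp_pos": TCP position; "orientation": TCP orientation; "ft_force": force on the tool from outside, world axes, zero at the start; "moment": the same for the moment, N m; "grip_width": finger opening in m.
Only numpy, scipy, OpenCV 4.12 (cv2) and the standard library are available. Lean on these libraries where they do the work, as an engineer would, in place of code of your own. Each camera call takes 0.05 s, during which the arm holds its last target.

### The job

The boiled potato on the round cork trivet is too hot to touch. Pick up the sprung kitchen tongs that lie open on the worktop, close their tips on the potato, and hold it lifted over the middle of the small open bowl, a few centimetres clear above the rim, so that it can be salted there. Finish while still holding it in the tongs, with the tongs free of the bowl; never touch the potato with the gripper, and leave the salt shaker, the spice jar and the bowl standing.

Things in the scene. Friction and masses are not known exactly. Their poses are not given: they have to be found in the camera images.
- tongs: Kitchen tongs lying open on their side: two steel arms side by side, 262 mm long, 28 mm high, 0.105 kg, on an upright pivot at the rear. Origin: on the pivot axis, at the underside (height 0 as they lie). +x: along the midline from pivot to tips; +y: to the left arm; z up. Carried by squeezing both arms; let go, they spring open and drop what they hold.
- tongs_left: Left arm (+y side). Origin on the pivot; axes equal those of the tongs when open and turn up to 0.17 rad about z as it closes. Its head is a black rubber scoop, 28 mm high, 55 mm long (x = 188 to 244 mm), hollow towards the other arm. Free gap between the heads: 76 mm at rest, about 65 mm with the sleeves at 46 mm; on the potato the sleeves are about 29 to 33 mm apart.
- tongs_right: Right arm (-y side), mirror image of the left; both swing together. Over the outside the heads measure 107 mm at rest. Squeezing the sleeves by 1 mm closes the heads by about 2 mm.
- tongs_grip (a point): Best grip: midline point 110 mm ahead of the pivot, 14 mm above the underside, 10 mm ahead of the centre of mass. Here black rubber sleeves (straight, x = 60 to 155 mm, 23 mm high) are squeezed from both sides across y, from above. Width over them 52 mm at rest. The spring pushes them apart with about 6 N when open, 11 N when on the potato; a grip of 20 to 60 N is enough.
- tongs_tip (a point): Midline point between the heads, 214 mm ahead of the pivot (104 mm ahead of tongs_grip), 14 mm above the underside: the middle of the thing to be picked belongs here.
- potato: Small boiled potato, an oval 45 x 49 x 34 mm (x, y, z), 0.045 kg, lying flat on the trivet (not one of the two potatoes in the footed dish farther back). Origin: centre of its underside.
- potato_center (a point): Centre of the potato, 17 mm above its underside.
- trivet: Round cork trivet, 150 mm across, 20 mm thick, loose on the worktop. Origin: centre of its underside.
- bowl: Small open bowl, 125 mm across the rim, 44 mm high, empty, 0.09 kg, loose on the worktop beside the trivet (right or left of it). Origin: centre of its underside; the rim is 44 mm higher.
- salt: Salt shaker with a round top, 44 mm across, 90 mm high, behind the work. Origin: centre of its underside.
- spice_jar: Spice jar with a black cap, 40 mm across, 105 mm high, behind the work. Origin: centre of its underside.
Things that resemble listed ones, but are neither listed nor needed, are in the scene too. What is shaped like the spice_jar but pink is not meant.

How it is judged:
On the way, in this order (a step that is already met when the one before it is completed fails the run):
1. the tongs are held in the gripper, off the worktop, while the potato still lies on the trivet (height (world z) of tongs_grip above 0.03 m and contact force between the fingers and tongs above 1 N and contact force between tongs and potato below 0.05 N and height (world z) of potato_center below 0.05 m), for 0.2 s.
2. the potato is clamped between the two tips of the tongs and lifted at least 15 mm off the trivet (height (world z) of potato_center above 0.052 m and contact force between each of tongs_left, tongs_right and potato above 0.3 N and contact force between the fingers and tongs above 1 N), for 0.2 s.
At the end, for the whole second after the job is handed in: Potato held still between both tongs tips, tongs held by the gripper; its centre within 35 mm of the bowl's middle from above and over 75 mm above the worktop; potato and tongs off the bowl, gripper off the potato; bowl, salt shaker and spice jar upright on the worktop (height (world z) of potato_center above 0.075 m and contact force between each of tongs_left, tongs_right and potato above 0.3 N and contact force between the fingers and tongs above 1 N and horizontal distance between potato_center and bowl below 0.035 m and contact force between each of potato, tongs and bowl below 0.05 N and contact force between each of the arm, the fingers and potato below 0.05 N and linear speed of potato below 0.05 m/s and angle between bowl's own z axis and vertical below 0.1 rad and height (world z) of bowl below 0.01 m and angle between each of salt, spice_jar's own z axis and vertical below 0.2 rad); the arm keeps its last pose, push and grip.
It fails at once if the gripper or arm touches the potato (contact force between any of the fingers, the arm and potato above 0.2 N).
It fails at once if the salt shaker, the spice jar or the bowl is knocked over (angle between any of salt, spice_jar, bowl's own z axis and vertical above 0.6 rad).
It also fails if it takes over 48 s, if anything falls off the work surface, if the arm or the gripper's body presses on something with over 40 N, if the wrist force passes 120 N, or if a joint passes its speed limit or range.

## Working session

There is one attempt and no reset: what is moved stays moved. The work goes in short steps, Python scripts to look and compute and a tool call to move; the robot and the scene stay as the last step left them, time stands still between calls to the robot, and variables do not carry over. Pictures are saved under pics/ and viewed, and the job is handed in when it is done.

Besides the shell and the picture viewer there is one more tool, called by a JSON object that holds its "api" and its "payload", one argument or row to a line. drive_tool: Moves the arm, as the interface text tells. Its arguments: {"type":"object","properties":{"commands":{"type":"string"},"jaw":{"type":"number"},"squeeze":{"type":"number"}},"required":["commands"]}

```bash
mkdir -p pics; ls; cat > h.py <<'E'
import numpy as np,cv2
from station import r
def snap(n,f):
    d=r.grab_frame(n); np.savez('pics/'+f+'.npz',**{k:np.array(v) for k,v in d.items()})
    cv2.imwrite('pics/'+f+'.png',cv2.cvtColor(d['image'],cv2.COLOR_RGB2BGR)); return d
def load(f): return dict(np.load('pics/'+f+'.npz'))
def crop(f,x0,y0,x1,y1,s,out):
    im=cv2.imread('pics/'+f+'.png')[y0:y1,x0:x1]; cv2.imwrite('pics/'+out+'.png',cv2.resize(im,None,fx=s,fy=s,interpolation=cv2.INTER_CUBIC))
def back(d,px,z):
    R=cv2.Rodrigues(d['rvec'])[0];t=np.array(d['tvec']).ravel();C=-R.T@t
    v=R.T@np.linalg.inv(d['K'])@np.array([px[0],px[1],1.]); return C+v*(z-C[2])/v[2]
def proj(d,P):
    return cv2.projectPoints(np.array(P,float).reshape(-1,1,3),d['rvec'],d['tvec'],d['K'],None)[0].reshape(-1,2)
E
python3 - <<'E'
from h import *
np.set_printoptions(precision=4,suppress=True)
for n in ['scene','top','wrist']:
    d=snap(n,n+'0'); R=cv2.Rodrigues(d['rvec'])[0]; print(n,-R.T@np.array(d['tvec']).ravel())
print(r.get_state())
E
```

```text
pics
scene [0.0089 0.7033 0.7389]
top [0.3018 0.2839 1.1608]
wrist [ 0.2726 -0.5672  0.3847]
{'clock': 0.15, 'joints': array([ 1.1294,  0.4351,  0.025 ,  1.5739, -0.0116,  1.134 , -0.0751]), 'joint_vel': array([ 0.0003, -0.0027,  0.0012, -0.0018,  0.0009, -0.0005,  0.0001]), 'joint_torque': array([  0.002 , -66.8249,   0.9859, -31.4689,  -0.0605,   0.0393,
         0.0001]), 'tcp_pos': array([ 0.2075, -0.5891,  0.2261]), 'orientation': array([-1.4751,  1.5696,  2.0052]), 'ft_force': array([-0.47  ,  0.0641, -0.6513]), 'moment': array([ 0.0378, -0.027 , -0.0528]), 'grip_width': 0.09141542800299843}
```

View pics/scene0.png

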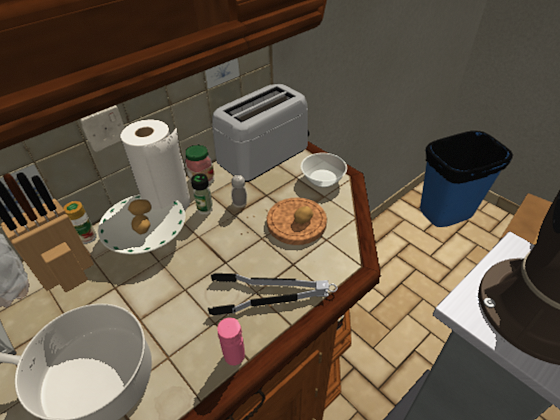

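View pics/top0.png

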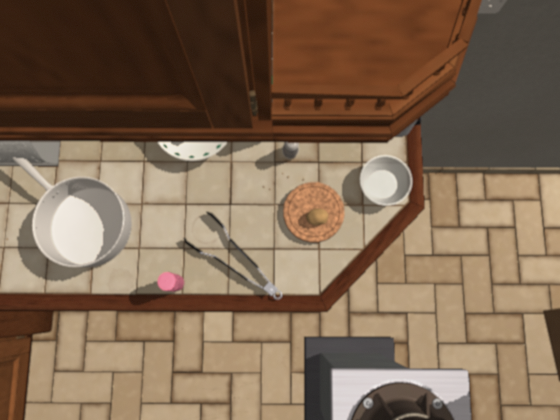

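View pics/wrist0.png

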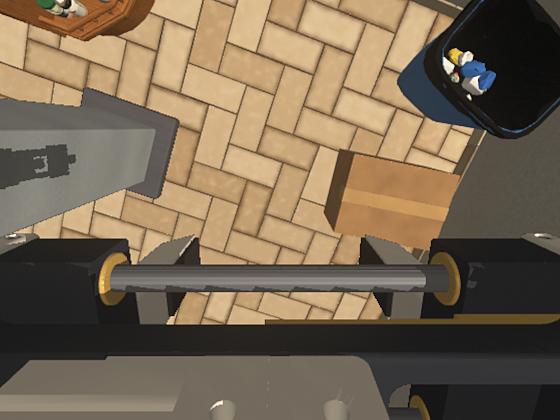

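The top view (up = +x, left = +y) shows the tongs with pivot ring at about (272,291) and heads at (190,245) and (213,219). The trivet is at (314,212) with the potato at (318,216), the bowl at (386,181), the salt at (290,149). The footed-dish potatoes and the pink jar (170,282) are not meant. I'll enlarge to confirm.

```bash
python3 - <<'E'
from h import *
crop('top0',170,200,300,305,6,'c1'); crop('top0',270,140,420,250,5,'c2'); crop('scene0',180,140,380,330,4,'c3')
E
```

```text
(no output)
```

View pics/c1.png

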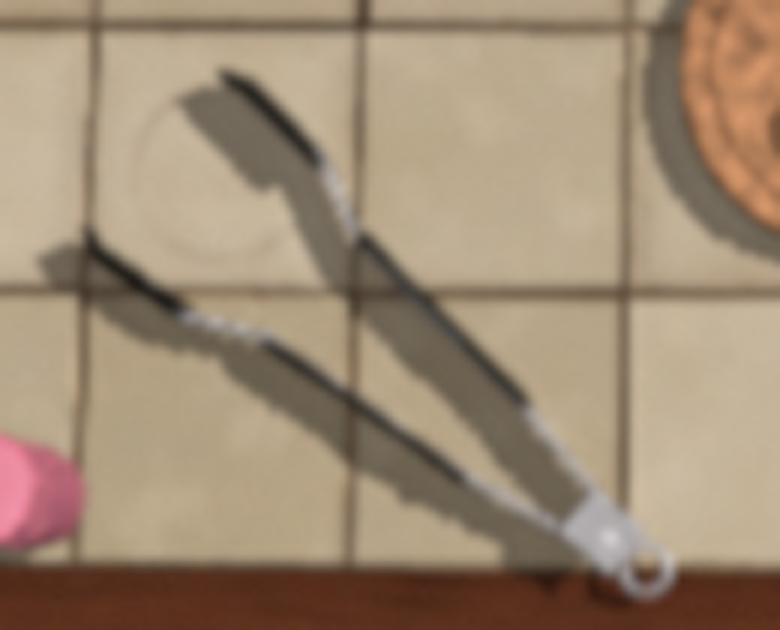

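View pics/c2.png

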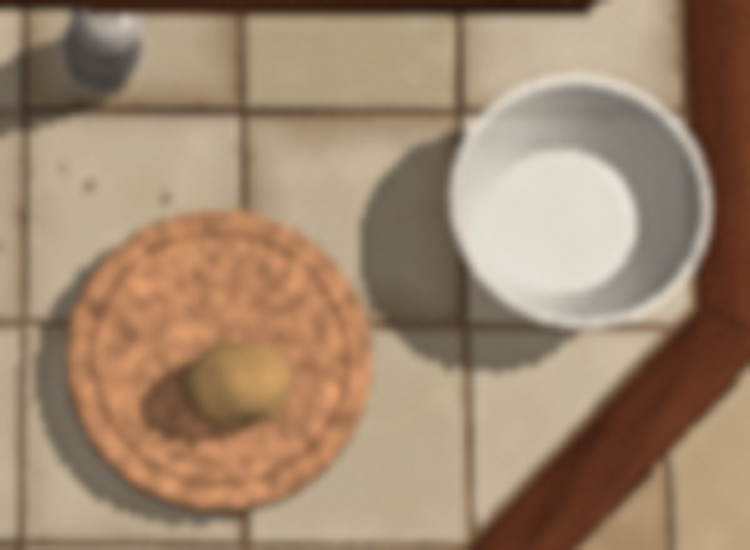

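View pics/c3.png

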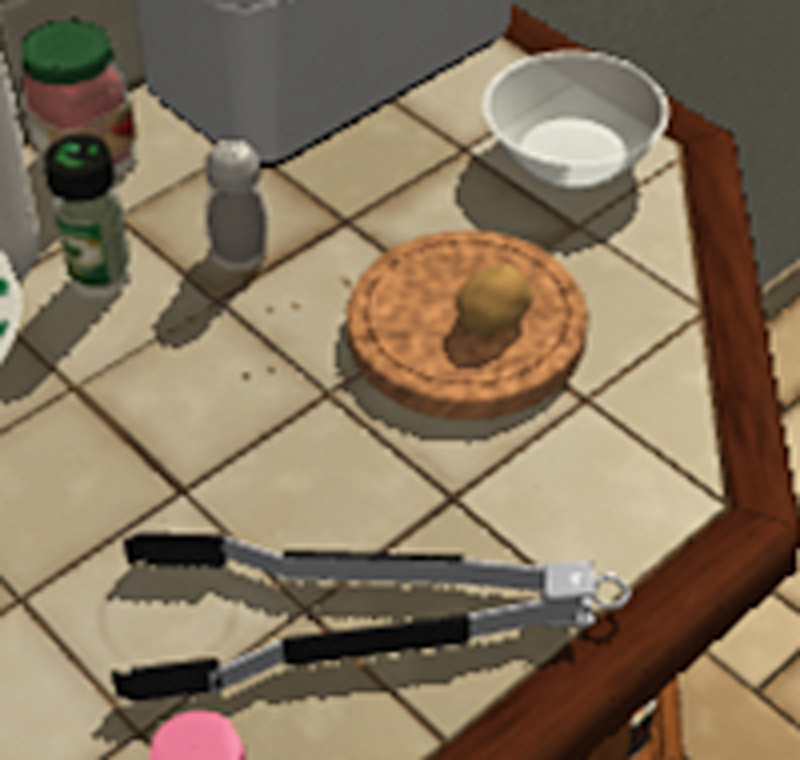

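```bash
python3 - <<'E'
from h import *
np.set_printoptions(precision=4,suppress=True)
t=load('top0'); s=load('scene0')
B=lambda x,y,z:back(t,(170+x/6,200+y/6),z)
piv=B(610,538,.028); tl=B(90,235,.028); tr=B(225,73,.028); 
print('piv',piv,'tips',tl,tr)
sl=[B(268,342,.0255),B(462,480,.0255)]; sr=[B(360,235,.0255),B(525,402,.0255)]
print('sleeves',sl,sr)
m=(tl+tr)/2-piv; print('len',np.linalg.norm(m[:2]),'yaw',np.arctan2(m[1],m[0]), 'headgap',np.linalg.norm(tl-tr))
a=(sl[0]+sr[0])/2-piv;b=(sl[1]+sr[1])/2-piv
for v in(a,b): print('sl',np.linalg.norm(v[:2]),np.arctan2(v[1],v[0]))
C=lambda x,y,z:back(t,(270+x/5,140+y/5),z)
print('trivet',C(220,360,.02),'L',C(68,360,.02),'R',C(372,360,.02))
print('potato c',C(240,384,.037))
print('bowl', C(582,200,.044),C(449,200,.044),C(713,200,.044),C(582,73,.044),C(582,326,.044))
# scene
S=lambda x,y,z:back(s,(180+x/4,140+y/4),z)
print('scene potato',S(494,297,.037),'trivet',S(467,320,.02),'bowl',S(576,108,.044), 'bowl L/R',S(484,108,.044),S(668,108,.044))
print('piv',S(570,578,.028),'tipL',S(113,672,.028),'tipR',S(127,535,.028))
print('salt',S(237,262,0.0),'jar',S(97,285,0.),'toaster base',S(275,160,0),'pink top',back(t,(168,281),.105))
print('edges', S(735,497,0),back(t,(322,300),0))
E
```

```text
piv [0.3306 0.2984 0.028 ] tips [0.4484 0.5061 0.028 ] [0.5143 0.4546 0.028 ]
sleeves [array([0.4065, 0.4344, 0.0255]), array([0.3528, 0.3567, 0.0255])] [array([0.4494, 0.399 , 0.0255]), array([0.3835, 0.3324, 0.0255])]
len 0.2363226300949116 yaw 0.8789584330095337 headgap 0.08362148230944137
sl 0.15324999754786334 0.8823894144576507
sl 0.05948410584746603 0.8879120073709222
trivet [0.5177 0.1972 0.02  ] L [0.5173 0.271  0.02  ] R [0.5182 0.1234 0.02  ]
potato c [0.5029 0.189  0.037 ]
bowl [0.5927 0.0241 0.044 ] [0.5923 0.0881 0.044 ] [ 0.593 -0.039  0.044] [0.6563 0.0218 0.044 ] [0.5307 0.0263 0.044 ]
scene potato [0.5016 0.193  0.037 ] trivet [0.5106 0.2066 0.02  ] bowl [0.5878 0.0303 0.044 ] bowl L/R [0.6306 0.0752 0.044 ] [ 0.5452 -0.0145  0.044 ]
piv [0.3322 0.3043 0.028 ] tipL [0.4486 0.5133 0.028 ] tipR [0.5137 0.4579 0.028 ]
salt [0.6658 0.2653 0.    ] jar [0.7111 0.3446 0.    ] toaster base [0.7288 0.1816 0.    ] pink top [0.3461 0.5244 0.105 ]
edges [0.3198 0.18   0.    ] [0.3076 0.1782 0.    ]
```

```bash
cat >> h.py <<'E'
from scipy.spatial.transform import Rotation as Ro
np.set_printoptions(precision=4,suppress=True)
def Rt(yaw): # tool x down, tool y = left of heading
    x=np.array([0,0,-1.]);y=np.array([-np.sin(yaw),np.cos(yaw),0]);return np.stack([x,y,np.cross(x,y)],1)
def cmd(P,yaw=None,flip=None):
    st=r.get_state();R0=Ro.from_euler('xyz',st['orientation']).as_matrix()
    d=R0.T@(np.array(P)-st['tcp_pos'])
    out=[d]
    if yaw is not None:
        for k in (0,np.pi):
            rv=Ro.from_matrix(R0.T@Rt(yaw+k)).as_rotvec(); print('flip' if k else 'same','shift',d,'rot',rv,'deg',np.degrees(np.linalg.norm(rv)))
    else: print('shift',d)
    print('t',st['clock'],'tcp',st['tcp_pos'],'j',st['joints'],'gw',st['grip_width'],'F',st['ft_force'])
    print('toolY',R0[:,1],'toolZ',R0[:,2])
E
python3 - <<'E'
from h import *
cmd([.45,-.25,.30],.884)
E
```

```text
same shift [-0.0736 -0.2394 -0.3414] rot [2.5963 0.0016 0.0003] deg 148.75476921015726
flip shift [-0.0736 -0.2394 -0.3414] rot [-0.5453 -0.0002  0.0012] deg 31.245313297461454
t 0.15 tcp [ 0.2075 -0.5891  0.2261] j [ 1.1294  0.4351  0.025   1.5739 -0.0116  1.134  -0.0751] gw 0.09141542800299843 F [-0.47    0.0641 -0.6513]
toolY [ 0.3322 -0.9432 -0.0012] toolZ [-0.9432 -0.3322  0.0001]
```

{"api": "drive_tool", "payload": {
  "commands": "-0.03 -0.09 -0.12 0 0 0; -0.07 -0.24 -0.34 0 0 0; -0.07 -0.24 -0.34 0 0 0; -0.07 -0.24 -0.34 0 0 0; -0.07 -0.24 -0.34 0 0 0; -0.07 -0.24 -0.34 0 0 0; -0.07 -0.24 -0.34 0 0 0; -0.07 -0.24 -0.34 0 0 0",
  "jaw": 1
}}

```text
clock: 1.15
tcp_pos: [0.451, -0.2459, 0.2969]
orientation: [-2.399, 1.568, 1.088]
ft_force: [-0.5, -0.8, -0.4]
grip_width: 0.0919
```

```bash
python3 - <<'E'
from h import *
cmd([.48,.12,.28],.884)
E
```

```text
same shift [ 0.0177 -0.3344 -0.1513] rot [2.6035 0.0015 0.0029] deg 149.1674092833439
flip shift [ 0.0177 -0.3344 -0.1513] rot [-0.5381 -0.0022  0.0011] deg 30.83292227736527
t 1.15 tcp [ 0.451  -0.2459  0.2969] j [ 0.5455  0.2109 -0.1805  1.7204  0.0375  1.2136 -0.8691] gw 0.09192068088867893 F [-0.4792 -0.7675 -0.3778]
toolY [ 0.339  -0.9408 -0.0016] toolZ [-0.9408 -0.339  -0.0018]
```

{"api": "drive_tool", "payload": {
  "commands": "0.02 -0.06 -0.03 -0.1 0 0; 0.02 -0.33 -0.15 -0.3 0 0; 0.02 -0.33 -0.15 -0.54 0 0; 0.02 -0.33 -0.15 -0.54 0 0; 0.02 -0.33 -0.15 -0.54 0 0; 0.02 -0.33 -0.15 -0.54 0 0; 0.02 -0.33 -0.15 -0.54 0 0; 0.02 -0.33 -0.15 -0.54 0 0"
}}

```text
clock: 2.15
tcp_pos: [0.4802, 0.1139, 0.2772]
orientation: [-2.713, 1.57, 1.313]
ft_force: [0.2, -0.2, -0.1]
grip_width: 0.0914
```

```bash
python3 - <<'E'
from h import *
cmd([.4007,.385,.20],.884)
E
```

```text
same shift [ 0.0775 -0.2332 -0.1593] rot [-3.1406 -0.0007 -0.0015] deg 179.94384159559016
flip shift [ 0.0775 -0.2332 -0.1593] rot [ 0.001  -0.001   0.0004] deg 0.08338239912884099
t 2.15 tcp [0.4802 0.1139 0.2772] j [ 0.0735  0.2226 -0.4974  1.7769  0.1137  1.17   -1.1438] gw 0.09144381286900825 F [ 0.2423 -0.16   -0.0568]
toolY [ 0.7739 -0.6333 -0.0004] toolZ [-0.6333 -0.7739 -0.001 ]
```

{"api": "drive_tool", "payload": {
  "commands": "0.03 -0.06 -0.04 0 0 0; 0.077 -0.233 -0.159 0 0 0; 0.077 -0.233 -0.159 0 0 0; 0.077 -0.233 -0.159 0 0 0; 0.077 -0.233 -0.159 0 0 0; 0.077 -0.233 -0.159 0 0 0; 0.077 -0.233 -0.159 0 0 0"
}}

```text
clock: 3.02
tcp_pos: [0.4021, 0.3824, 0.2002]
orientation: [1.414, 1.57, -0.845]
ft_force: [0.9, -0.1, 0.6]
grip_width: 0.0923
```

```bash
python3 - <<'E'
from h import *
cmd([.4007,.385,.004],.884)
snap('wrist','w1'); snap('scene','s1')
E
```

```text
same shift [ 0.1962 -0.0029 -0.0011] rot [ 3.1398 -0.0013 -0.0002] deg 179.89902084867617
flip shift [ 0.1962 -0.0029 -0.0011] rot [-0.0018  0.0001 -0.0008] deg 0.11234103293314412
t 3.025 tcp [0.4021 0.3824 0.2002] j [-0.4277  0.4122 -0.5832  1.7449  0.2565  1.0612 -1.7873] gw 0.09227137752241985 F [ 0.944  -0.1197  0.646 ]
toolY [ 0.7722 -0.6354  0.0008] toolZ [-0.6354 -0.7722  0.0001]
```

View pics/w1.png

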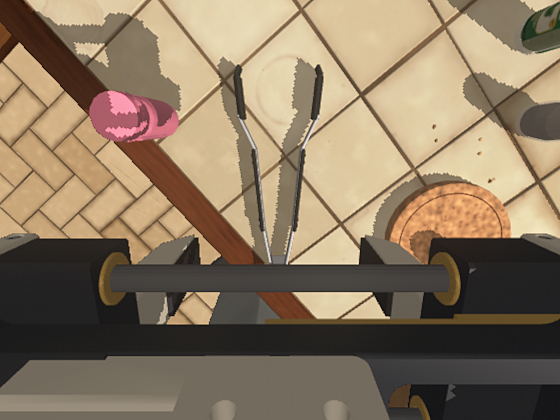

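View pics/s1.png

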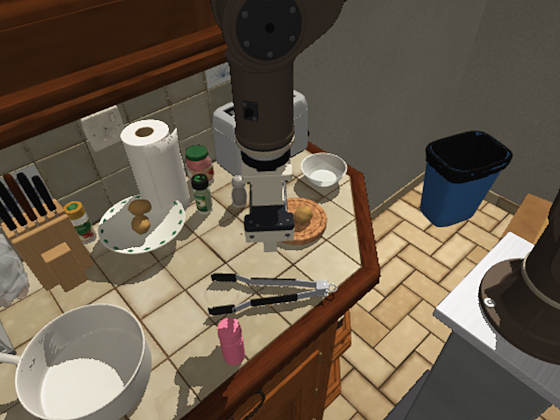

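The wrist view shows the tongs straight ahead: tips at (239,67) and (319,67), front sleeve ends (255,150) and (303,150), and the pivot at about (278,258).

```bash
python3 - <<'E'
from h import *
w=load('w1')
a=back(w,(239,67),.028);b=back(w,(319,67),.028);c=back(w,(255,150),.0255);e=back(w,(303,150),.0255);p=back(w,(278,258),.028)
print(a,b,c,e,p)
m1=(a+b)/2;m2=(c+e)/2
for q in(m1,m2): v=q-p;print(np.linalg.norm(v[:2]),np.arctan2(v[1],v[0]))
v=m1-m2;print(np.linalg.norm(v[:2]),np.arctan2(v[1],v[0]),'sleeve w',np.linalg.norm(c-e))
u=np.array([np.cos(.884),np.sin(.884)]);print('grip',m1[:2]-.134*u,m2[:2]-.045*u,p[:2]+.11*u)
crop('w1',190,40,370,270,3,'c4')
E
```

```text
[0.4524 0.5072 0.028 ] [0.5157 0.4551 0.028 ] [0.4101 0.4332 0.0255] [0.4511 0.3994 0.0255] [0.3479 0.3178 0.028 ]
0.21263179582028274 0.8757960196574814
0.12862949700522297 0.872066823030069
0.08400456279107475 0.8815062592622858 sleeve w 0.053140019447980476
grip [0.3991 0.3775] [0.4021 0.3815] [0.4176 0.4029]
```

View pics/c4.png

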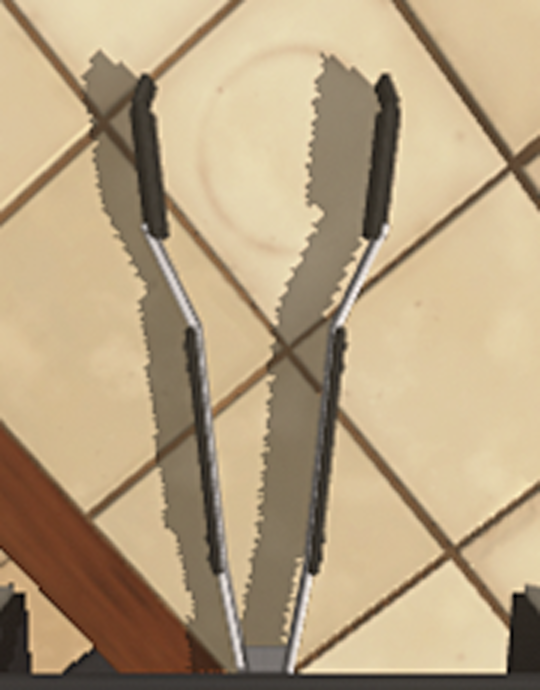

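{"api": "drive_tool", "payload": {
  "commands": "0.05 0 0 0 0 0; 0.10 0 0 0 0 0; 0.15 0 0 0 0 0; 0.18 0 0 0 0 0; 0.19 0 0 0 0 0; 0.195 0 0 0 0 0; 0.195 0 0 0 0 0"
}}

```text
clock: 4.0
tcp_pos: [0.4033, 0.3827, 0.0066]
orientation: [2.656, 1.568, 0.395]
ft_force: [0.1, -0.1, 0.3]
grip_width: 0.092
```

```bash
python3 - <<'E'
from h import *
cmd([.401,.3805,.004],.884)
snap('wrist','w2')
E
```

```text
same shift [ 0.0026 -0.0004  0.0031] rot [ 3.1384 -0.0019  0.0036] deg 179.8166857732337
flip shift [ 0.0026 -0.0004  0.0031] rot [-0.0032 -0.0023 -0.0012] deg 0.23500745248895127
t 4.0 tcp [0.4033 0.3827 0.0066] j [-0.5279  0.6494 -0.4625  1.923   0.4515  0.6701 -1.9584] gw 0.09201767102917856 F [ 0.1246 -0.0715  0.3411]
toolY [ 0.7712 -0.6365  0.0012] toolZ [-0.6365 -0.7712 -0.0023]
```

View pics/w2.png

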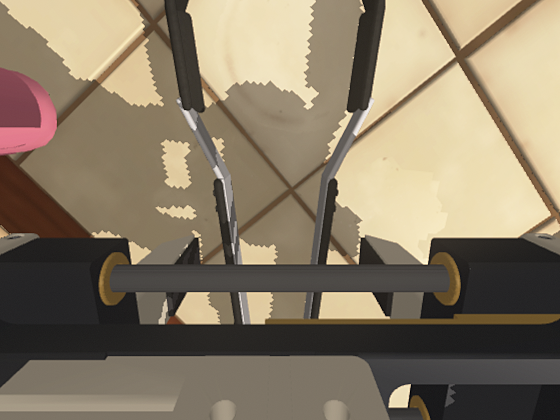

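{"api": "drive_tool", "payload": {
  "commands": "0.003 0 0.002 0 0 0; 0.003 0 0.002 0 0 0; 0.003 0 0.002 0 0 0; 0.003 0 0.002 0 0 0; 0.003 0 0.002 0 0 0; 0.003 0 0.002 0 0 0",
  "jaw": 0,
  "squeeze": 40
}}

```text
clock: 4.8
tcp_pos: [0.4021, 0.3815, 0.0038]
orientation: [2.779, 1.568, 0.518]
ft_force: [0.3, 0.3, 1.2]
grip_width: 0.0462
```

```bash
python3 - <<'E'
from h import *
cmd([.401,.3805,.004],.884)
E
```

```text
same shift [-0.0002 -0.0002  0.0015] rot [ 3.1386 -0.0018  0.0046] deg 179.82728367321553
flip shift [-0.0002 -0.0002  0.0015] rot [-0.003  -0.0029 -0.0011] deg 0.2491114331040857
t 4.8 tcp [0.4021 0.3815 0.0038] j [-0.5296  0.6512 -0.4597  1.9293  0.4552  0.6614 -1.9623] gw 0.0462285972135342 F [0.3106 0.3425 1.1823]
toolY [ 0.7714 -0.6364  0.0011] toolZ [-0.6364 -0.7714 -0.0029]
```

Width is 46 mm as wanted. Lift gently by 12 cm and check.

{"api": "drive_tool", "payload": {
  "commands": "-0.01 0 0 0 0 0; -0.03 0 0 0 0 0; -0.05 0 0 0 0 0; -0.08 0 0 0 0 0; -0.11 0 0 0 0 0; -0.12 0 0 0 0 0; -0.12 0 0 0 0 0"
}}

```text
clock: 5.68
tcp_pos: [0.402, 0.3813, 0.1241]
orientation: [2.765, 1.567, 0.505]
ft_force: [-0.2, -0.1, -1.5]
grip_width: 0.0462
```

```bash
python3 - <<'E'
from h import *
cmd([.4365,.1105,.124],.884)
snap('wrist','w3'); snap('scene','s3')
E
```

```text
same shift [-0.0003  0.199   0.1869] rot [ 3.1384 -0.0023  0.0059] deg 179.81863929204178
flip shift [-0.0003  0.199   0.1869] rot [-0.0032 -0.0037 -0.0015] deg 0.2936711006007971
t 5.675 tcp [0.402  0.3813 0.1241] j [-0.4527  0.4918 -0.5561  1.838   0.3263  0.8994 -1.8504] gw 0.04617825729645265 F [-0.2397 -0.1242 -1.5184]
toolY [ 0.7713 -0.6365  0.0015] toolZ [-0.6365 -0.7713 -0.0037]
```

View pics/w3.png

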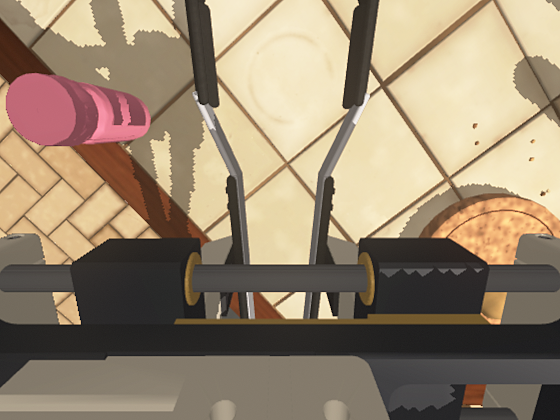

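View pics/s3.png

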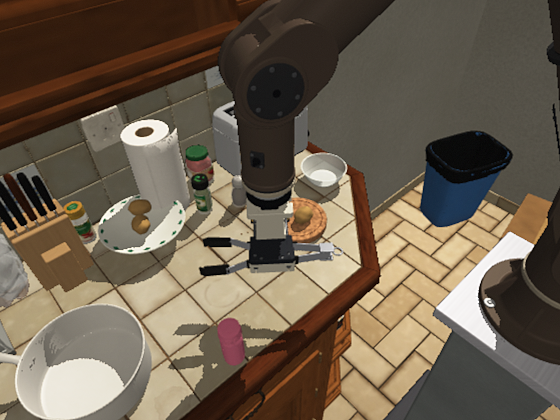

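```bash
python3 - <<'E'
from h import *
w=load('w3');T=np.array([.402,.3813]);h=np.array([.6365,.7713]);l=np.array([-.7713,.6365])
for n,p,z in [('headrearL',(208,104),.148),('headrearR',(354,106),.148),('slL',(234,178),.1455),('slR',(327,178),.1455)]:
    q=back(w,p,z)[:2]-T; print(n,q@h,q@l)
crop('w3',180,0,390,240,3,'c5')
E
```

```text
headrearL 0.07805698991490233 0.030448667429804864
headrearR 0.07720923229527307 -0.03261476898073785
slL 0.045456059953825935 0.02088629408349583
slR 0.045413014411962306 -0.022617710785418174
```

View pics/c5.png

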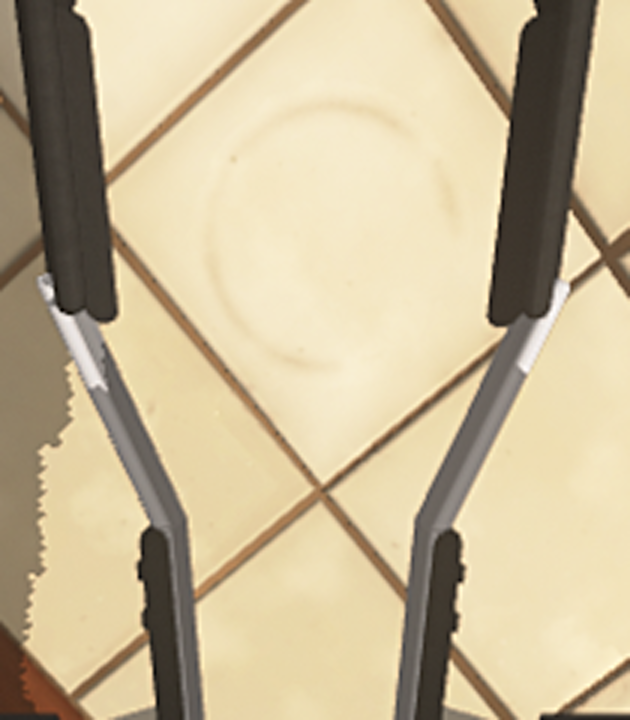

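{"api": "drive_tool", "payload": {
  "commands": "0 0.03 0.03 0 0 0; 0 0.07 0.065 0 0 0; 0 0.11 0.10 0 0 0; 0 0.15 0.14 0 0 0; 0 0.18 0.17 0 0 0; 0 0.199 0.187 0 0 0; 0 0.199 0.187 0 0 0; 0 0.199 0.187 0 0 0"
}}

```text
clock: 6.78
tcp_pos: [0.4355, 0.1103, 0.1223]
orientation: [2.983, 1.57, 0.723]
ft_force: [0.5, 1.3, -0.6]
grip_width: 0.0463
```

```bash
python3 - <<'E'
from h import *
cmd([.4355,.1114,.124],.884)
snap('wrist','w4'); snap('top','t4')
crop('w4',150,0,420,220,3,'c6')
E
```

```text
same shift [-0.0017 -0.0007 -0.0008] rot [ 3.1389 -0.0002  0.0015] deg 179.8473585052325
flip shift [-0.0017 -0.0007 -0.0008] rot [-0.0027 -0.001  -0.0002] deg 0.16253638560353856
t 6.775 tcp [0.4355 0.1103 0.1223] j [ 0.086   0.3408 -0.5578  2.0787  0.2524  0.7857 -1.3152] gw 0.04626400395059132 F [ 0.4981  1.3381 -0.5978]
toolY [ 0.7716 -0.6361  0.0002] toolZ [-0.6361 -0.7716 -0.001 ]
```

View pics/w4.png

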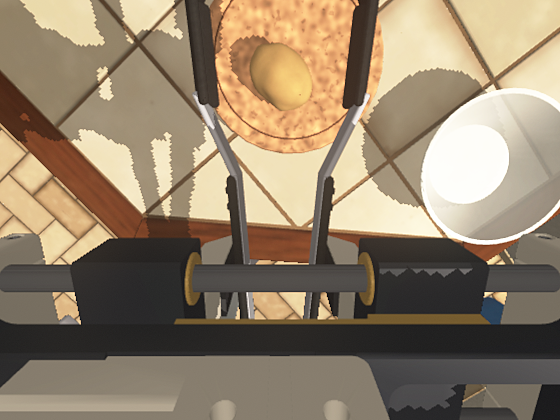

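View pics/c6.png

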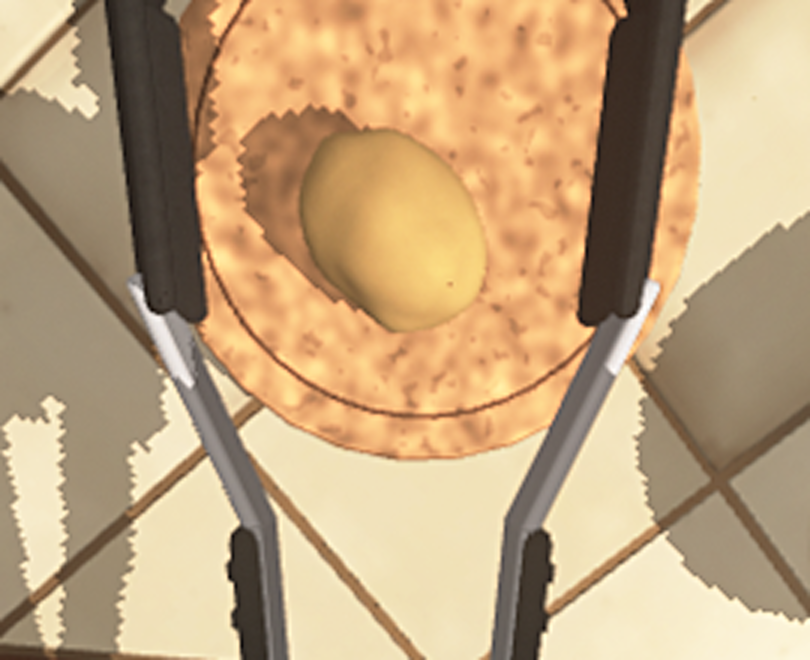

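View pics/t4.png

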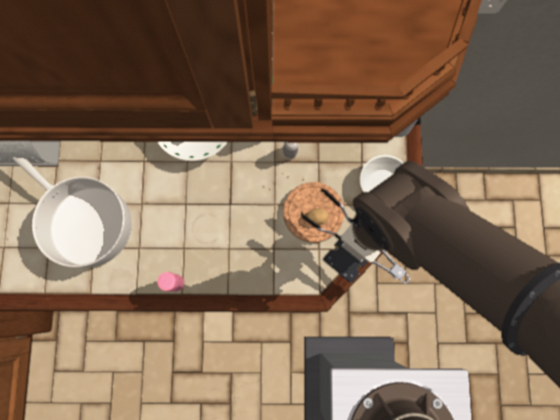

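```bash
python3 - <<'E'
from h import *
w=load('w4');st=r.get_state();T=st['tcp_pos'][:2];h=np.array([.6361,.7716]);l=np.array([-.7716,.6361])
for n,p,z in [('pot',(281.3,76.3),.037),('pot30',(281.3,76.3),.030),('L',(150+302/3,75),.037),('R',(150+486/3,75),.037),('headrearL',(208,104),.146),('headrearR',(354,106),.146),('slL',(234,178),.144),('slR',(327,178),.144)]:
    b=back(w,p,z); q=b[:2]-T; print(n,b,q@h,q@l)
E
```

```text
pot [0.5046 0.1909 0.037 ] 0.10566413499372466 -0.002346671252336276
pot30 [0.5053 0.1917 0.03  ] 0.10675088701672199 -0.002400512513500382
L [0.4872 0.2065 0.037 ] 0.10659098148540759 0.02097728378887257
R [0.5232 0.1767 0.037 ] 0.10657082623879074 -0.02572336415147945
headrearL [0.4618 0.19   0.146 ] 0.07769091131898466 0.0300908960052011
headrearR [0.5099 0.1492 0.146 ] 0.07683968189587326 -0.03294351724772109
slL [0.4485 0.1587 0.144 ] 0.045158051564053454 0.02046774263055334
slR [0.4819 0.1311 0.144 ] 0.04512583615179061 -0.022886762261772484
```

{"api": "drive_tool", "payload": {
  "commands": "0.015 0.001 -0.0015 0 0 0; 0.04 0.001 -0.0015 0 0 0; 0.06 0.001 -0.0015 0 0 0; 0.075 0.001 -0.0015 0 0 0; 0.085 0.001 -0.0015 0 0 0; 0.093 0.001 -0.0015 0 0 0; 0.094 0.001 -0.0015 0 0 0; 0.094 0.001 -0.0015 0 0 0"
}}

```text
clock: 7.88
tcp_pos: [0.4377, 0.1116, 0.0288]
orientation: [2.743, 1.569, 0.484]
ft_force: [0.2, 1.0, -1.5]
grip_width: 0.0464
```

```bash
python3 - <<'E'
from h import *
cmd([.4355,.1114,.027],.884)
snap('wrist','w5'); snap('scene','s5')
crop('w5',150,0,420,220,3,'c7');crop('s5',220,160,380,280,5,'c8')
E
```

```text
same shift [ 0.0018 -0.0016  0.0015] rot [ 3.1403 -0.0012  0.0028] deg 179.92330074625255
flip shift [ 0.0018 -0.0016  0.0015] rot [-0.0013 -0.0018 -0.0008] deg 0.1354733634401939
t 7.875 tcp [0.4377 0.1116 0.0288] j [-0.0108  0.4935 -0.461   2.1615  0.4034  0.5664 -1.4566] gw 0.04643668762395936 F [ 0.2171  1.0072 -1.5246]
toolY [ 0.7724 -0.6351  0.0008] toolZ [-0.6351 -0.7724 -0.0018]
```

View pics/c7.png

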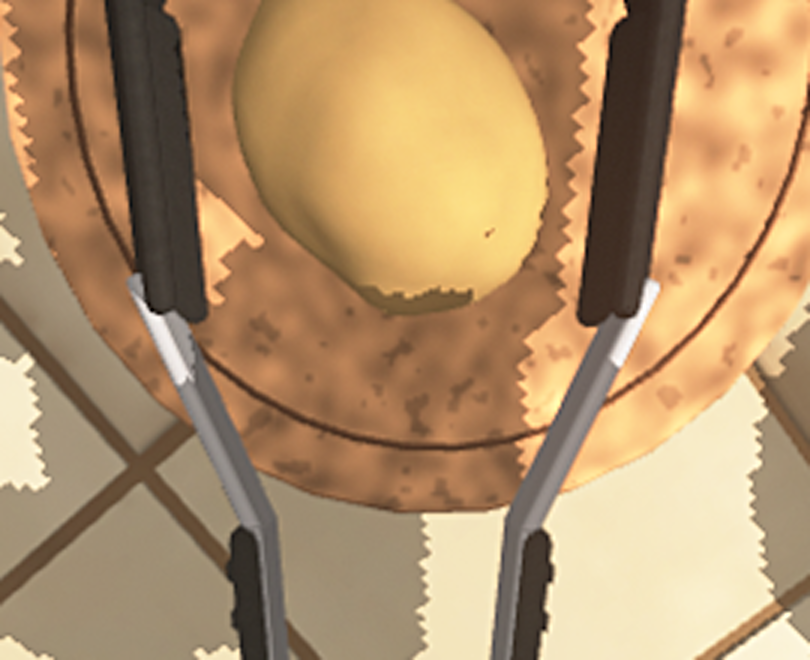

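View pics/c8.png

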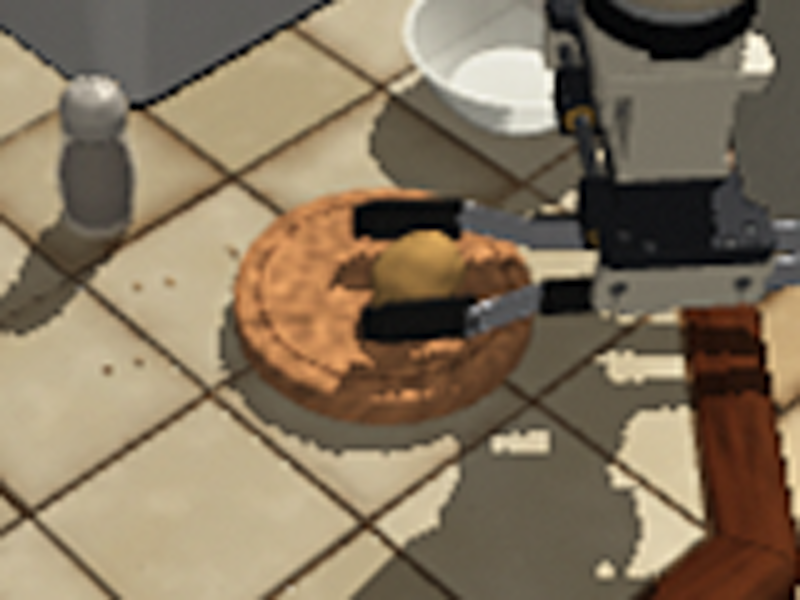

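{"api": "drive_tool", "payload": {
  "commands": "0.001 0 0 0 0 0; 0.001 0 0 0 0 0; 0.001 0 0 0 0 0",
  "jaw": -0.22,
  "squeeze": 35
}}

```text
clock: 8.35
tcp_pos: [0.4378, 0.1116, 0.028]
orientation: [2.687, 1.568, 0.428]
ft_force: [-0.7, -1.1, -0.7]
grip_width: 0.036
```

{"api": "drive_tool", "payload": {
  "commands": "0 0 0 0 0 0; 0 0 0 0 0 0; 0 0 0 0 0 0; 0 0 0 0 0 0; 0 0 0 0 0 0",
  "jaw": -0.8,
  "squeeze": 35
}}

```text
clock: 8.98
tcp_pos: [0.4378, 0.1115, 0.028]
orientation: [2.675, 1.568, 0.416]
ft_force: [0.0, 0.0, -0.3]
grip_width: 0.0319
```

```bash
python3 - <<'E'
from h import *
cmd([.4355,.1114,.027],.884)
snap('wrist','w6'); 
crop('w6',150,0,420,220,3,'c9')
E
```

```text
same shift [ 0.001  -0.0017  0.0015] rot [ 3.1402 -0.0016  0.0032] deg 179.91753271158677
flip shift [ 0.001  -0.0017  0.0015] rot [-0.0014 -0.0021 -0.001 ] deg 0.15592259188000865
t 8.975 tcp [0.4378 0.1115 0.028 ] j [-0.0119  0.4948 -0.4597  2.1622  0.4051  0.564  -1.4581] gw 0.031942372441305586 F [ 0.0375  0.0371 -0.2634]
toolY [ 0.7724 -0.6352  0.001 ] toolZ [-0.6352 -0.7724 -0.0021]
```

View pics/c9.png

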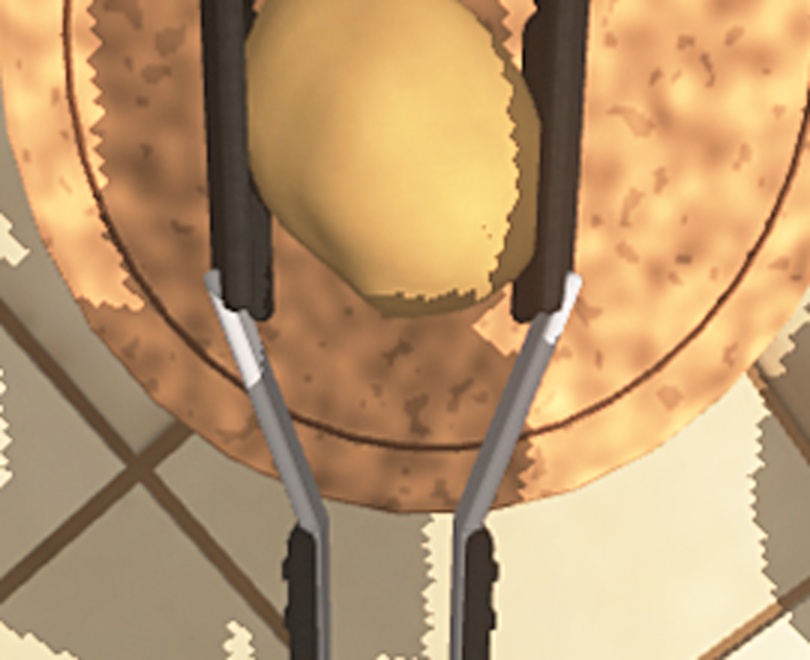

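Clamped at a 31.9 mm width, inside the expected 29–33 mm. Lift by 10 cm.

{"api": "drive_tool", "payload": {
  "commands": "-0.008 0 0 0 0 0; -0.02 0 0 0 0 0; -0.035 0 0 0 0 0; -0.05 0 0 0 0 0; -0.07 0 0 0 0 0; -0.09 0 0 0 0 0; -0.10 0 0 0 0 0; -0.10 0 0 0 0 0; -0.10 0 0 0 0 0",
  "squeeze": 40
}}

```text
clock: 10.15
tcp_pos: [0.4372, 0.1112, 0.1275]
orientation: [2.697, 1.569, 0.438]
ft_force: [0.2, -0.2, -2.0]
grip_width: 0.0318
```

```bash
python3 - <<'E'
from h import *
u=np.array([.6352,.7724]); l=np.array([-.7724,.6352])
B=np.array([.5905,.026])
cmd(list(B-.1035*u+.001*l)+[.128],.884)
snap('wrist','w7'); snap('scene','s7'); crop('s7',220,140,380,260,5,'c10')
E
```

```text
same shift [-0.0004  0.1715  0.0719] rot [ 3.14   -0.0011  0.0022] deg 179.9085387261303
flip shift [-0.0004  0.1715  0.0719] rot [-0.0016 -0.0014 -0.0007] deg 0.1276426351224864
t 10.15 tcp [0.4372 0.1112 0.1275] j [ 0.0921  0.3363 -0.5655  2.0689  0.2492  0.7997 -1.3113] gw 0.03184769640136647 F [ 0.1952 -0.1886 -2.0463]
toolY [ 0.7723 -0.6353  0.0007] toolZ [-0.6353 -0.7723 -0.0014]
```

View pics/w7.png

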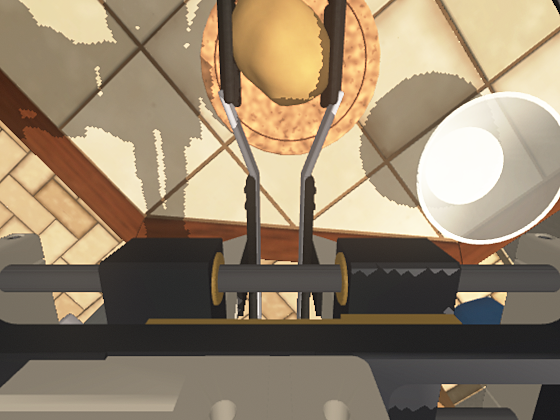

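View pics/c10.png

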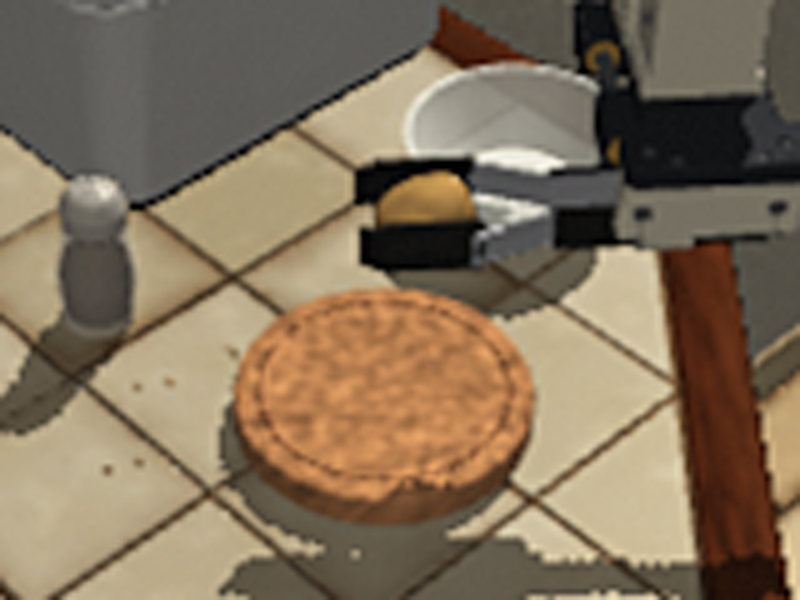

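{"api": "drive_tool", "payload": {
  "commands": "0 0.02 0.008 0 0 0; 0 0.05 0.02 0 0 0; 0 0.08 0.034 0 0 0; 0 0.11 0.046 0 0 0; 0 0.135 0.057 0 0 0; 0 0.155 0.065 0 0 0; 0 0.168 0.070 0 0 0; 0 0.1715 0.072 0 0 0; 0 0.1715 0.072 0 0 0; 0 0.1715 0.072 0 0 0"
}}

```text
clock: 11.5
tcp_pos: [0.5235, -0.0523, 0.1273]
orientation: [-3.069, 1.57, 0.956]
ft_force: [-0.0, 0.4, -1.4]
grip_width: 0.0315
```

```bash
python3 - <<'E'
from h import *
u=np.array([.6352,.7724]); l=np.array([-.7724,.6352])
B=np.array([.5905,.026])
cmd(list(B-.1035*u+.001*l)+[.098],.884)
snap('wrist','w8'); snap('scene','s8'); crop('s8',250,100,390,220,5,'c11'); snap('top','t8')
E
```

```text
same shift [0.0293 0.001  0.0005] rot [3.1415 0.0001 0.0019] deg 179.99346002277835
flip shift [0.0293 0.001  0.0005] rot [-0.0001 -0.0012  0.0001] deg 0.06915819456668969
t 11.5 tcp [ 0.5235 -0.0523  0.1273] j [ 0.3716  0.4362 -0.4952  1.902   0.2652  0.8672 -0.9443] gw 0.03150308025146459 F [-0.0096  0.3901 -1.4283]
toolY [ 0.7732 -0.6342 -0.0001] toolZ [-0.6342 -0.7732 -0.0012]
```

View pics/w8.png

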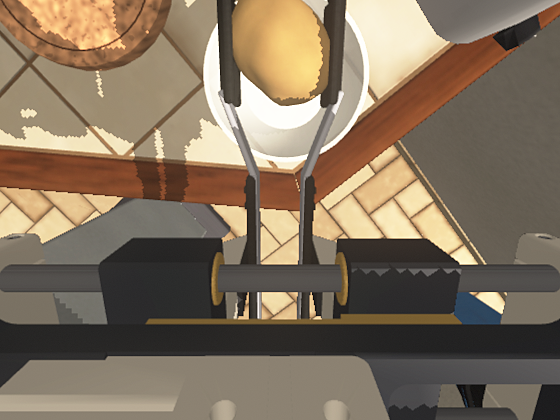

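View pics/c11.png

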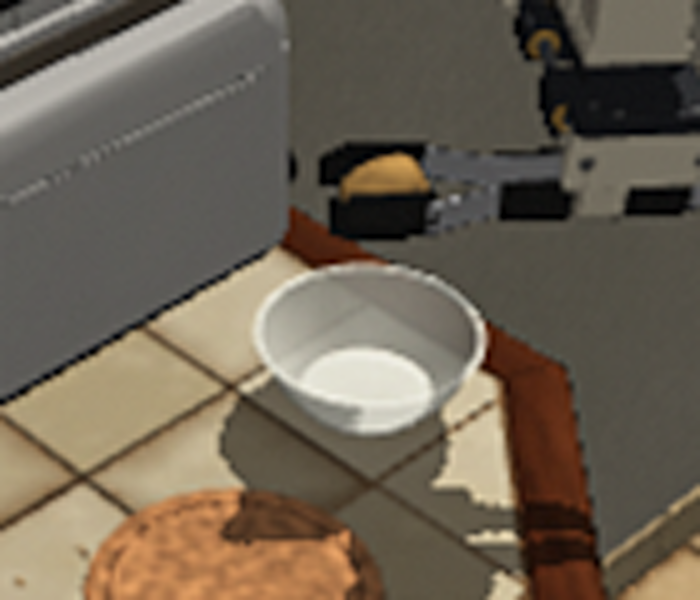

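```bash
python3 - <<'E'
from h import *
w=load('w8');s=load('s8');st=r.get_state();T=st['tcp_pos'][:2];u=np.array([.6342,.7732])
a=back(w,(203,80),.044);b=back(w,(369,80),.044);c=back(w,(286,162),.044)
print((a+b)/2,np.linalg.norm(a-b),'from bottom',c[:2]+.0625*u)
print('scene',[back(s,(250+x/5,100+330/5),.044) for x in (252,487)])
print('potato pred',T+.1035*u, 'scene', back(s,(250+388/5,100+183/5),.137))
E
```

```text
[0.5933 0.024  0.044 ] 0.12593079407400237 from bottom [0.594  0.0242]
scene [array([0.6349, 0.0734, 0.044 ]), array([ 0.5473, -0.0185,  0.044 ])]
potato pred [0.5893 0.0273] scene [0.5896 0.0231 0.137 ]
```

{"api": "drive_tool", "payload": {
  "commands": "0.008 0.001 0 0 0 0; 0.016 0.001 0 0 0 0; 0.022 0.001 0 0 0 0; 0.025 0.001 0 0 0 0; 0.025 0.001 0 0 0 0; 0.025 0.001 0 0 0 0; 0.025 0.001 0 0 0 0"
}}

```text
clock: 12.52
tcp_pos: [0.5247, -0.0533, 0.1027]
orientation: [2.724, 1.569, 0.466]
ft_force: [0.1, 0.0, -0.9]
grip_width: 0.032
```

```bash
python3 - <<'E'
from h import *
cmd([.5245,-.053,.102],.884)
snap('wrist','w9'); snap('scene','s9'); crop('s9',170,90,390,255,3.6,'c12')
E
```

```text
same shift [ 0.0007 -0.0003 -0.0001] rot [ 3.1411 -0.001   0.0023] deg 179.97057211265945
flip shift [ 0.0007 -0.0003 -0.0001] rot [-0.0005 -0.0014 -0.0006] deg 0.09504930693923165
t 12.525 tcp [ 0.5247 -0.0533  0.1027] j [ 0.3592  0.4691 -0.4807  1.9243  0.2906  0.8148 -0.9655] gw 0.031970110945724856 F [ 0.1475  0.0362 -0.9243]
toolY [ 0.773  -0.6345  0.0006] toolZ [-0.6345 -0.773  -0.0014]
```

View pics/w9.png

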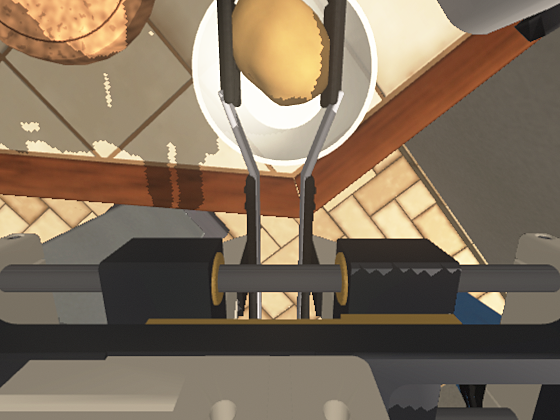

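View pics/c12.png

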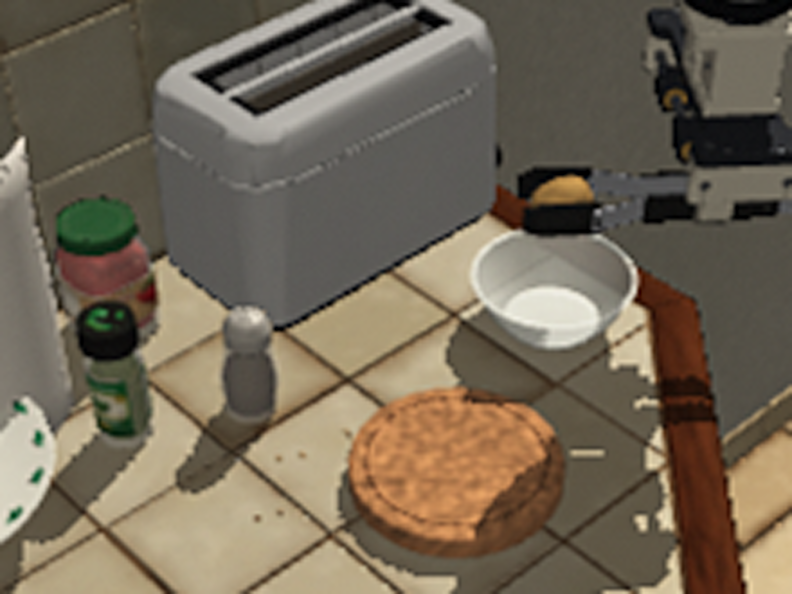

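The potato is centred over the bowl to within about 5 mm. Its centre is about 0.112 m up, it is clamped and still, and the bowl, salt shaker and spice jar are standing. Handing in.

```bash
python3 - <<'E'
from h import *
st=r.get_state();print(np.abs(st['joint_vel']).max(),st['grip_width']); print(r.finish_job())
E
```

```text
0.001576530228358851 0.03163889072205544
the job is handed in; nothing more can be done
None
```

I picked up the tongs by their sleeves, clamped the potato on the trivet, and handed the job in at about 12.5 s with the potato held over the bowl. `finish_job` gives no verdict, so I don't know how it was judged.

- **Grip:** the sleeves stayed 31.5–32 mm apart after the clamp, inside the expected range. The arm was still, with joint speeds below 0.002 rad/s.
- **Position:** the potato's centre is about 5 mm from the bowl's middle and about 0.11 m above the worktop. Its underside is roughly 50 mm above the rim. The wrist and scene views agreed on both positions to about 5 mm.
- **Surroundings:** in the last pictures the tongs were clear of the bowl, and the bowl, salt shaker and spice jar were standing. The gripper stayed about 10 cm from the potato throughout.

No check failed. I had no direct reading of the force on the potato; that it is firmly held comes from the sleeve width and the pictures.

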